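Re-clamp a valve body hard against the stop of its nest

ROBOT

A 7-joint arm with a two-finger parallel gripper is mounted at the origin on a cart in front of the work surface, level with it; the furniture and walls round the work are solid. World frame = base frame: x ahead of the robot, y to its left, z up, the work surface at z = 0. Lengths are in m, angles in rad, forces in N, time in s.
With the tool pointing down it reaches from about 0.425 to 0.925 m from the base axis. Payload 6.8 kg.
Tool frame: the origin (TCP) lies between the finger pads; the fingertips stand r.tcp_to_tips ahead of it and the grasp point (between the pads) is the TCP (r.tcp_to_tips is the distance from the TCP to the fingertips, in m); z points along the fingers, y is the line along which they close (so a half turn about z gives the same grasp; the last joint's range is limited). The gripper opens to 85 mm and grips with 20 to 120 N. Pads are 22 mm wide; open, the fingers measure 114 mm over their backs; the gripper's body (76 mm by 85 mm) begins 54 mm behind the grasp point. The pads swing forward as they close: fully open they stand 13 mm farther back than shut.
Start: joints at [-1.248, 0.477, 0.022, 1.555, -0.011, 1.109, -0.083], TCP at [0.282, 0.613, 0.212] pointing down, gripper open.
Joint ranges: [-2.96, 2.96], [-0.34, 2.1], [-1.41, 1.46], [0.24, 2.44], [-1.37, 4.51], [0.17, 1.92], [-2.96, 2.96]. Speed limits (rad/s): [2.39, 2.39, 3.14, 3.14, 3.14, 3.14, 3.14].

INTERFACE

Orientations are given as a rotation vector (axis times angle).
In Python, from bench import r gives the robot as it stands.
- The arm moves only by the tool servo_tool, never from a script. Its argument "commands" is a list of rows, each a list of 2 entries, a list of its own where there are three numbers: the shift along the tool's x, y, z normalised to -1 to 1, where 1 is 250 mm, then the turn, a rotation vector about the tool's x, y, z normalised to -1 to 1, where 1 is 90 degrees. In form: [[[dx, dy, dz], [ax, ay, az]], ...]. A call has 1 to 20 rows; each row is the pose to reach, as a shift and turn from the pose commanded when the call began, along the tool's axes at that moment; what a row does not reach only later rows make up. A row lasts 1/10 s, in which the tool goes at most 50 mm and 8.59 degrees, less where a joint would pass 70% of its speed; a pose out of reach is approached as far as the arm can. A call with a number of a shift or a turn outside -1 to 1 is refused whole. A call with a gripper value outside its range is refused whole. "claw" is the closure, from 0 (fully open) to 1 (shut), set as the call begins (left out, the last holds). The fingers move at their own pace and stop on an object; "squeeze" is the grip in N (left out, the last holds). Time passes only in rows, so rows that repeat a pose let the fingers close. It gives the time, the measured TCP pose, the force, the opening and the grip force at its end, in the units of the state.
- r.get_obs(): the state, without advancing time (a new reading comes with each control period).
- r.grab_frame(name): name is "scene" or "top" or "wrist"; returns (picture, depth): 480x640x3 uint8, red, green, blue; 480x640 float32, m along the optical axis (not along the pixel's ray), 0 where there is no reading.
- r.camera_model(name): a dict with "fx", "fy", "cx", "cy" (pixels), "extrinsics" (4x4, takes a point from camera to world coordinates); the wrist camera has in their place "hand_eye" (4x4, takes a point from camera to tool coordinates, whose origin is the TCP and whose axes are the flange's). Camera axes: x right, y down, z forward; pixel columns grow to the right and rows downward; lengths in m; the calibration is good to about 2 mm. The wrist camera is an equidistant fisheye: a pixel r from the principal point sees the ray r / f radians off the axis. A picture is of the moment at which its call begins: read the wrist's pose just before it. camera_model takes no time and is no camera call.
- r.hand_in(): hands the job in; it is judged then, once.
Trained networks look in the newest picture that a camera, given by its name, has taken for a name from the list of things; names that differ only in an ending like _2 or _b are one class to them, and where a whole thing is asked for, a point or a joint stands for the part that bears it (a point fixed in the world has none). Each returns a list of dicts, best first, with "confidence" (0 to 1); they miss things now and then, are a little off and sometimes report something else, mostly with a low value. They report only what shows in the picture. A call takes as long as a camera call. They do not tell look-alikes from the thing itself.
- r.boxes_of(camera, target): "uv" ([column, row] in pixels, amid what is visible of it).
- r.mark_of(camera, target): "uv" ([column, row] in pixels: a listed point, or the origin of a listed thing).
The state is a dict: "clock": time; "joints": joint angles; "qvel": joint speeds; "tau": joint torques, N m; "tcp_pos": TCP position; "orientation": TCP orientation; "contact_force": force on the tool from outside, world axes, zero at the start; "moment": the same for the moment, N m; "grip_width": finger opening in m; "gripper_force": force on a finger pad.
Only numpy, scipy, OpenCV 4.12 (cv2) and the standard library are available. Lean on these libraries where they do the work, as an engineer would, in place of code of your own. Each camera call takes 0.05 s, during which the arm holds its last target. There are 200 camera calls.

TASK

The valve body was clamped in its nest a little short of the end stop. Swing the toggle clamp fully open, slide the valve body along the nest until its pipe end rests flush against the stop (press gently, do not ram it), then swing the handle fully home again so that the clamp locks over centre on the pipe. Leave the jar and the round dish beside the nest alone.

Things in the scene. Friction and masses are not known exactly. Their poses are not given: they have to be found in the camera images.
- nest: fixed aluminium base plate, 150 x 400 x 12 mm (x, y, z); origin on the bench on its centre line. The stop stands at its -y end, the toggle clamp at its +y end. The valve body stands on the plate and can only slide along y, with about 3 mm play at each side, between two low rails (tops 28 mm above the bench) beside its foot and two cheeks (64 mm) beside its -y pipe
- stop_face (a point): middle of the flat face of the stop (steel post 74 mm wide, top 82 mm above the bench) that the pipe end must touch; on the nest's centre line, 52 mm above the bench, axes as the nest's
- stop: the steel stop post at the -y end of the nest; origin on the plate under its face, axes as the nest's
- valve: loose black valve body, 124 x 224 x 131 mm, 0.74 kg; origin: middle of its underside, axes nearly the nest's. Flange radius 58 mm, 77 to 112 mm up; pipe stubs of 72 mm diameter to +y and -y, ends 112 mm from the middle, tops 76 mm up; hexagon on top, 112 to 131 mm up, 50 mm across the flats that face +x and -x, 58 mm long in y
- pipe_end (a point): centre of the end face of the valve's -y pipe (40 mm above its foot), axes as the valve's. It starts some 8 to 20 mm short of the stop along the nest's y
- hex_top (a point): centre of the top of the valve's hexagon
- clamp_handle (a joint): angle of the clamp handle, rad: 0 = home, clamp locked (as at the start); grows as it swings away from the valve to 1.25 = fully open. The linked arm presses hardest at about 0.13 (dead centre), is off the pipe above 0.5 and slants up by 0.85 rad when fully open. Short of dead centre it does not lock
- clamp_knob (a point): centre of the black drum-shaped knob (36 mm diameter, 34 mm long along the nest's x, flat ends) at the end of the clamp handle, 136 mm from its hinge. When home it is 174 mm above the bench and 16 mm from the hinge towards the valve; when fully open 123 mm from the hinge away from the valve and 97 mm above the bench. It can turn between fingers that pinch its flat ends
- handle_hinge (a point): point on the axis of the handle's hinge, 39 mm above the bench; the hinge axis is the nest's x axis and the handle opens towards +y
- clamp_pad: sprung rubber pad, 20 mm diameter, under the end of the clamp arm, 100 mm from the arm's hinge; origin at the middle of its underside, which presses on top of the valve's +y pipe when the clamp is locked (about 20 N)
- dish: low round dish with a lid, 66 mm diameter, 26 mm high, on the bench at the clamp's end of the nest; origin at its underside; leave alone
- jar: small jar with a screw lid, 63 mm diameter, 53 mm high, standing on the bench beyond the stop; origin at its underside; leave alone
There are look-alikes about, which are no part of the job. There is more than one size of the valve; the job needs the larger.

How it is judged:
By the outcome, as a careful person would: the job done as asked, in the order asked, and still so for the second after the job is handed in, with the robot touching nothing.
It also fails if it takes over 67 s, if anything falls off the work surface, if the arm or the gripper's body presses on something with over 40 N, if the wrist force passes 120 N, or if a joint passes its speed limit or range.

## Working session

There is one attempt and no reset: what is moved stays moved. The work goes in short steps, Python scripts to look and compute and a tool call to move; the robot and the scene stay as the last step left them, time stands still between calls to the robot, and variables do not carry over. Pictures are saved under pics/ and viewed, at most 13 in all, crops included, and the job is handed in when it is done.

Besides the shell and the picture viewer there is one more tool, called after "Call:" as name([rows], argument=value, ...), one row to a line, values as JSON. servo_tool: Moves the arm, as the interface text tells. Scaled input: -1 to 1 covers 250 mm each way for a shift and 90 degrees each way for a turn. Its arguments: {"type":"object","properties":{"commands":{"type":"array"},"claw":{"type":"number"},"squeeze":{"type":"number"}},"required":["commands"]}

```bash
mkdir -p pics; ls
cat > h.py <<'E'
from bench import r
import numpy as np, cv2
from scipy.spatial.transform import Rotation as R
def P(cam,uv,d):
    m=r.camera_model(cam); p=np.array([(uv[0]-m['cx'])/m['fx']*d,(uv[1]-m['cy'])/m['fy']*d,d,1]); return (m['extrinsics']@p)[:3]
def dep(D,uv):
    u,v=np.int32(np.round(uv)); w=D[max(0,v-2):v+3,max(0,u-2):u+3]; w=w[w>0]; return np.median(w) if len(w) else 0
E
python3 - <<'E'
from h import *
o=r.get_obs(); print(o['clock'],o['tcp_pos'],o['orientation'],r.tcp_to_tips)
ims=[]
for c in('scene','top'):
    im,D=r.grab_frame(c); np.save(f'{c}.npy',D); ims.append(im); cv2.imwrite(f'pics/{c}0.png',im[...,::-1])
    print(c,r.camera_model(c)['extrinsics'].round(3).tolist(),r.camera_model(c)['fx'])
    for t in('nest','stop_face','stop','valve','pipe_end','hex_top','clamp_knob','handle_hinge','clamp_pad','dish','jar'):
        for f in ('mark_of',):
            for k in getattr(r,f)(c,t)[:3]:
                d=dep(D,k['uv']); print(t,np.round(k['uv'],1),round(k['confidence'],2),P(c,k['uv'],d).round(3))
E
```

```text
pics
0.0 [0.28164352 0.61276295 0.21084791] [-6.71451186e-01 -3.06870945e+00  2.75427868e-03] 0.019
scene [[0.642, -0.349, 0.683, -0.452], [-0.767, -0.29, 0.573, -0.802], [-0.002, -0.891, -0.453, 0.724], [0.0, 0.0, 0.0, 1.0]] 444.15100316100245
nest [331.6 275. ] 0.92 [ 0.423 -0.113  0.037]
stop_face [385.8 278.5] 0.69 [ 0.454 -0.277  0.076]
stop [383.6 292.8] 0.97 [ 0.449 -0.276  0.032]
valve [343.6 279.9] 0.98 [ 0.42  -0.159  0.041]
valve [470.5 326.4] 0.75 [ 0.453 -0.524  0.038]
pipe_end [444.6 323.1] 0.76 [ 0.447 -0.461  0.021]
pipe_end [380.1 281.8] 0.74 [ 0.437 -0.27   0.071]
pipe_end [386.  282.7] 0.27 [ 0.458 -0.276  0.06 ]
hex_top [350.1 236.3] 0.95 [ 0.722  0.04  -0.   ]
hex_top [477.9 299.3] 0.78 [ 0.493 -0.517  0.094]
clamp_knob [299.  217.4] 0.61 [0.435 0.023 0.179]
clamp_knob [346.9 280.3] 0.33 [ 0.423 -0.169  0.042]
handle_hinge [296.4 251.8] 0.73 [0.434 0.037 0.058]
clamp_pad [326.9 245.9] 0.52 [ 0.462 -0.063  0.101]
dish [245.9 249.9] 0.58 [0.407 0.249 0.002]
jar [421.4 305.5] 0.62 [ 0.476 -0.38   0.022]
jar [295.3 252.1] 0.42 [0.432 0.04  0.056]
top [[0.038, -0.975,
[... 205 characters left out ...]
-0.263  0.057]
stop [391.9 251.2] 0.65 [ 0.464 -0.262  0.071]
valve [348.9 245. ] 0.66 [ 0.462 -0.136  0.138]
valve [348.6 251.1] 0.58 [ 0.445 -0.135  0.14 ]
valve [475.8 253.4] 0.58 [ 0.465 -0.498  0.075]
pipe_end [388.7 251.9] 0.89 [ 0.459 -0.251  0.08 ]
pipe_end [460.5 266.4] 0.67 [ 0.438 -0.469  0.013]
pipe_end [425.4 248.4] 0.47 [ 0.48  -0.36   0.051]
hex_top [350.3 242.6] 0.81 [ 0.469 -0.139  0.14 ]
hex_top [488.4 246.2] 0.7 [ 0.484 -0.53   0.091]
clamp_knob [284.4 241.8] 0.57 [0.454 0.038 0.187]
handle_hinge [282.5 254.5] 0.88 [0.438 0.047 0.095]
clamp_pad [350.2 254.2] 0.28 [ 0.439 -0.141  0.129]
dish [205.4 265.4] 0.7 [0.411 0.275 0.024]
jar [424.3 246.2] 0.64 [ 0.486 -0.357  0.051]
```

Run:
```python
import cv2
a=cv2.imread('pics/scene0.png')[170:370,200:520];b=cv2.imread('pics/top0.png')[170:330,180:520]
cv2.imwrite('pics/c1.png',cv2.resize(a,None,fx=2.5,fy=2.5,interpolation=3))
cv2.imwrite('pics/c2.png',cv2.resize(b,None,fx=2.35,fy=2.35,interpolation=3))
```

```text
(no output)
```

View pics/c1.png

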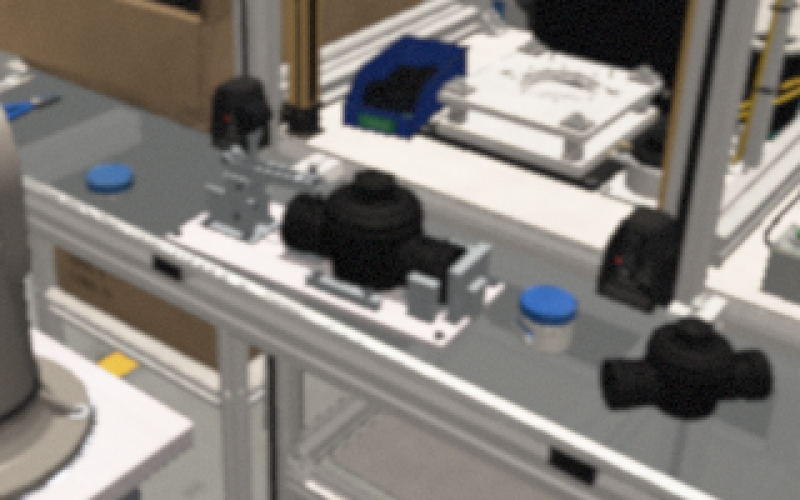

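View pics/c2.png

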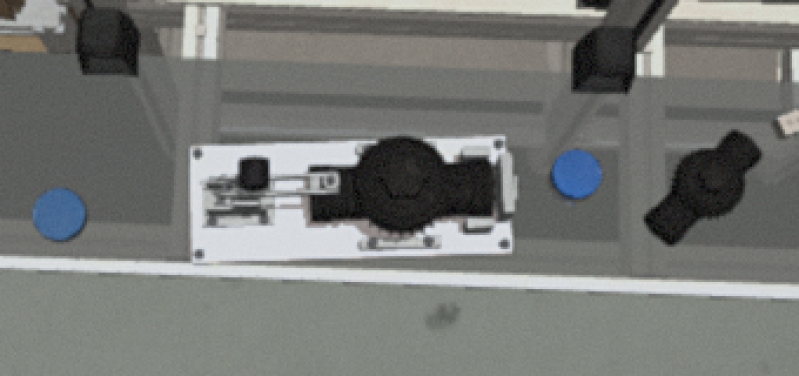

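The scene crop shows the nest with the larger valve, its grey clamp on the left (c1 ≈ 240,190), the stop at (470,275), and the jar at (548,310). The smaller look-alike valve lies at (688,370). The top crop shows the knob at (253,173), the hexagon at (404,182), the stop at (508,183) and the dish at (60,214). Next I'll refine the positions with depth and triangulation.

Run:
```python
from h import *
def ray(c,uv):
    m=r.camera_model(c);E=m['extrinsics'];d=E[:3,:3]@np.array([(uv[0]-m['cx'])/m['fx'],(uv[1]-m['cy'])/m['fy'],1]);return E[:3,3],d/np.linalg.norm(d)
def tri(a,b):
    A=np.zeros((3,3));v=np.zeros(3)
    for o,d in(a,b): M=np.eye(3)-np.outer(d,d);A+=M;v+=M@o
    p=np.linalg.solve(A,v);return p.round(4),[round(float(np.linalg.norm((np.eye(3)-np.outer(d,d))@(p-o))),4) for o,d in(a,b)]
for n,s,t in(('knob',(299,217.4),(284.4,241.8)),('hinge',(296.4,251.8),(282.5,254.5)),('hex',(350.1,236.3),(350.3,242.6)),('stopface',(385.8,278.5),(391.9,247.1)),('pipeend',(380.1,281.8),(388.7,251.9))): print(n,*tri(ray('scene',s),ray('top',t)))
for p in((191,147),(504,137),(513,250),(194,263)):
    o,d=ray('top',(180+p[0]/2.35,170+p[1]/2.35)); print((o+d*((.012-o[2])/d[2])).round(4))
for p,z in(((254,173),.18),((404,182),.143),((500,183),.082)):
    o,d=ray('top',(180+p[0]/2.35,170+p[1]/2.35)); print(p,(o+d*((z-o[2])/d[2])).round(4))
# clouds
for c in('top','scene'):
    D=np.load(c+'.npy');m=r.camera_model(c);v,u=np.mgrid[:480,:640]
    X=np.stack([(u-m['cx'])/m['fx']*D,(v-m['cy'])/m['fy']*D,D],-1)@m['extrinsics'][:3,:3].T+m['extrinsics'][:3,3]
    for n,lo,hi in(('knob',(.38,-.03,.155),(.52,.12,.21)),('hex',(.4,-.22,.133),(.53,-.08,.16))):
        k=((X>lo)&(X<hi)).all(-1)&(D>0);Q=X[k];print(c,n,len(Q),np.percentile(Q,[3,50,97],axis=0).round(4).tolist() if len(Q) else'')
m=r.camera_model('wrist');print(m['hand_eye'].round(3).tolist(),m['fx'],m['cx'],m['cy'])
o=r.get_obs();T=R.from_rotvec(o['orientation']).as_matrix();print(T.round(4).tolist(),o['clock'])
```

```text
knob [0.4566 0.0405 0.167 ] [0.0022, 0.0022]
hinge [0.4473 0.0501 0.0475] [0.0003, 0.0003]
hex [ 0.4668 -0.1404  0.1559] [0.0024, 0.0024]
stopface [ 0.4782 -0.2628  0.0588] [0.0, 0.0]
pipeend [ 0.4649 -0.2541  0.051 ] [0.0009, 0.0009]
[0.5181 0.1189 0.012 ]
[ 0.5459 -0.2755  0.012 ]
[ 0.4018 -0.288   0.012 ]
[0.3707 0.1066 0.012 ]
(254, 173) [0.4508 0.0281 0.18  ]
(404, 182) [ 0.4547 -0.144   0.143 ]
(500, 183) [ 0.471  -0.2626  0.082 ]
top knob 180 [[0.4355, 0.0125, 0.1695], [0.4496, 0.028, 0.1853], [0.4673, 0.0443, 0.1945]]
top hex 274 [[0.4412, -0.1652, 0.1342], [0.4629, -0.1429, 0.1402], [0.4863, -0.1204, 0.1468]]
scene knob 161 [[0.4319, 0.0125, 0.1605], [0.4386, 0.0226, 0.1801], [0.4649, 0.0419, 0.1932]]
scene hex 169 [[0.4376, -0.1669, 0.1343], [0.4568, -0.1452, 0.1425], [0.4842, -0.1218, 0.1454]]
[[-0.001, -0.944, -0.329, 0.085], [1.0, -0.001, 0.0, -0.0], [-0.001, -0.329, 0.944, -0.161], [0.0, 0.0, 0.0, 1.0]] 371.64829954431775 318.1735496049746 235.44452254686777
[[-0.9086, 0.4177, -0.0], [0.4177, 0.9086, 0.0001], [0.0001, 0.0001, -1.0]] 1.2
```

Call:
servo_tool([
  [[-0.796,-0.921,-0.1],[0,0,0.34]],
  [[-0.796,-0.921,-0.1],[0,0,0.34]],
  [[-0.796,-0.921,-0.1],[0,0,0.34]],
  [[-0.796,-0.921,-0.1],[0,0,0.34]],
  [[-0.796,-0.921,-0.1],[0,0,0.34]],
  [[-0.796,-0.921,-0.1],[0,0,0.34]],
  [[-0.796,-0.921,-0.1],[0,0,0.34]],
], claw=0, squeeze=30)

```text
clock: 1.9
tcp_pos: [0.369, 0.3147, 0.2375]
orientation: [1.469, 2.776, -0.001]
contact_force: [0.7, 0.7, 0.4]
grip_width: 0.086
gripper_force: 0.0
```

```bash
cat >> h.py <<'E'
def go(xyz,yaw=None):
    "shift/turn in units of the servo tool; yaw deg of tool y from world x"
    o=r.get_obs();T=R.from_rotvec(o['orientation']);M=T.as_matrix()
    print('t',round(o['clock'],2),'tcp',o['tcp_pos'].round(4),'F',np.round(o['contact_force'],1),'w',round(o['grip_width'],4),'j7',o['joints'].round(2))
    print('shift',(M.T@(np.array(xyz)-o['tcp_pos'])/.25).round(4))
    if yaw is not None:
        c,s=np.cos(np.radians(yaw)),np.sin(np.radians(yaw));G=np.array([[-s,c,0],[c,s,0],[0,0,-1]]).T
        print('turn',(R.from_matrix(M.T@G).as_rotvec()/(np.pi/2)).round(4), M.round(3).tolist())
E
python3 -c "
from h import *
go((.451,.028,.26),4.4)"
```

```text
t 1.9 tcp [0.369  0.3147 0.2375] F [0.7 0.7 0.4] w 0.086 j7 [-1.04  0.13  0.23  1.98 -0.03  1.04 -0.2 ]
shift [-1.1329 -0.3734 -0.0886]
turn [3.000e-04 7.000e-04 3.312e-01] [[-0.562, 0.827, 0.001], [0.827, 0.562, -0.001], [-0.001, 0.0, -1.0]]
```

Call:
servo_tool([
  [[-1,-0.35,-0.09],[0,0,0.331]],
  [[-1,-0.35,-0.09],[0,0,0.331]],
  [[-1,-0.35,-0.09],[0,0,0.331]],
  [[-1,-0.35,-0.09],[0,0,0.331]],
  [[-1,-0.35,-0.09],[0,0,0.331]],
  [[-1,-0.35,-0.09],[0,0,0.331]],
  [[-1,-0.35,-0.09],[0,0,0.331]],
  [[-1,-0.35,-0.09],[0,0,0.331]],
])

```text
clock: 2.7
tcp_pos: [0.437, 0.0666, 0.2594]
orientation: [-2.123, -2.315, -0.001]
contact_force: [1.0, 0.3, -0.3]
grip_width: 0.0854
gripper_force: 0.0
```

```bash
cat >> h.py <<'E'
def wray(uv,o):
    m=r.camera_model('wrist');x,y=uv[0]-m['cx'],uv[1]-m['cy'];q=np.hypot(x,y);a=q/m['fx']
    d=np.array([np.sin(a)*x/q,np.sin(a)*y/q,np.cos(a)]);H=m['hand_eye'];M=R.from_rotvec(o['orientation']).as_matrix()
    return M@H[:3,3]+o['tcp_pos'],M@H[:3,:3]@d
def wpoint(uv,D,o):
    c,d=wray(uv,o);z=dep(D,uv);m=r.camera_model('wrist');H=m['hand_eye'];M=R.from_rotvec(o['orientation']).as_matrix()
    ax=M@H[:3,2];return c+d*z/(d@ax)
def wlook(name,ts):
    o=r.get_obs();im,D=r.grab_frame('wrist');cv2.imwrite(f'pics/{name}.png',im[...,::-1]);np.save(name+'.npy',D)
    for t in ts:
        for k in r.mark_of('wrist',t)[:2]:
            c,d=wray(k['uv'],o);print(t,np.round(k['uv'],1),round(k['confidence'],2),'surf',wpoint(k['uv'],D,o).round(4),'ray',c.round(4),d.round(4))
    return o,im,D
E
python3 -c "
from h import *
go((.451,.028,.26),4.4)
wlook('w1',['clamp_knob','handle_hinge','hex_top','stop_face','pipe_end'])"
```

```text
t 2.7 tcp [0.437  0.0666 0.2594] F [ 1.   0.3 -0.3] w 0.0854 j7 [-0.77  0.02  0.49  2.05 -0.01  1.08 -0.19]
shift [-0.1585  0.0427 -0.0026]
turn [ 0.0001 -0.0003  0.006 ] [[-0.086, 0.996, 0.0], [0.996, 0.086, 0.001], [0.001, 0.0, -1.0]]
handle_hinge [330.5 210.3] 0.78 surf [0.4478 0.0688 0.1154] ray [0.4298 0.1509 0.4209] [ 0.0568 -0.2592 -0.9642]
hex_top [328.4 414. ] 0.97 surf [ 0.4662 -0.1434  0.1414] ray [0.4298 0.1509 0.4209] [ 0.0895 -0.7222 -0.6859]
```

View pics/w1.png

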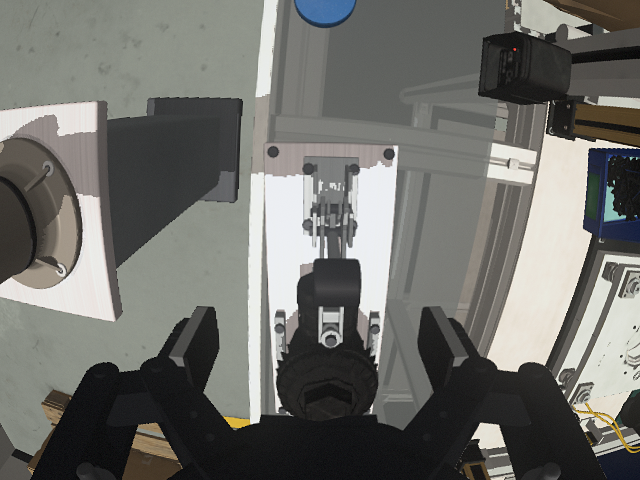

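The wrist view shows the knob at about (337,283) between the fingers at (200,335) and (440,335). The hinge is at (331,213) and the hexagon at (328,400).

```bash
cat >> h.py <<'E'
def wcloud(D,o,step=1):
    m=r.camera_model('wrist');v,u=np.mgrid[:480:step,:640:step];x,y=u-m['cx'],v-m['cy'];q=np.hypot(x,y)+1e-9;a=q/m['fx'];t=np.tan(np.minimum(a,1.5))
    z=D[::step,::step];X=np.stack([t*x/q*z,t*y/q*z,z],-1);H=m['hand_eye'];M=R.from_rotvec(o['orientation']).as_matrix()
    X=(X@H[:3,:3].T+H[:3,3])@M.T+o['tcp_pos'];X[z<=0]=9;return X
def stat(X,lo,hi):
    Q=X[((X>lo)&(X<hi)).all(-1)];print(len(Q),np.percentile(Q,[2,50,98],axis=0).round(4).tolist());return Q
E
python3 -c "
from h import *
o=r.get_obs();D=np.load('w1.npy');X=wcloud(D,o)
for v in (262,270,283,295): print([X[v,u].round(4).tolist() for u in (312,318,337,355,360)])
stat(X,(.41,-.01,.165),(.49,.07,.2))
stat(X,(.42,-.2,.13),(.51,-.08,.16))
S=stat(X,(.35,.05,.002),(.55,.14,.022))
"
```

```text
[[0.4378, -0.0246, 0.0117], [0.4387, 0.0463, 0.1758], [0.4524, 0.0472, 0.1753], [0.4655, 0.0478, 0.174], [0.4953, -0.0198, 0.0117]]
[[0.4386, -0.0336, 0.015], [0.439, 0.0435, 0.1834], [0.4523, 0.0443, 0.1827], [0.4649, 0.0455, 0.1832], [0.4686, 0.0454, 0.1823]]
[[0.4396, -0.0434, 0.0303], [0.4396, 0.0363, 0.1894], [0.4528, 0.0372, 0.189], [0.4653, 0.0382, 0.189], [0.4688, 0.0386, 0.1893]]
[[0.4395, -0.0331, 0.079], [0.4404, 0.0276, 0.1909], [0.4536, 0.0288, 0.191], [0.4663, 0.0297, 0.1908], [0.5014, -0.065, 0.0107]]
2285 [[0.4366, 0.0167, 0.1704], [0.4525, 0.0378, 0.1879], [0.4689, 0.0481, 0.1915]]
1228 [[0.4418, -0.1521, 0.1307], [0.4631, -0.1296, 0.1411], [0.4875, -0.1154, 0.143]]
7413 [[0.3751, 0.0518, 0.0076], [0.4494, 0.0869, 0.0115], [0.5212, 0.1189, 0.0184]]
```

Call:
servo_tool([
  [[-0.1535,0.053,0.05],[0,0,0.004]],
  [[-0.1535,0.053,0.15],[0,0,0.004]],
  [[-0.1535,0.053,0.25],[0,0,0.004]],
  [[-0.1535,0.053,0.35],[0,0,0.004]],
  [[-0.1535,0.053,0.35],[0,0,0.004]],
  [[-0.1535,0.053,0.35],[0,0,0.004]],
])

```text
clock: 3.6
tcp_pos: [0.4535, 0.0288, 0.1721]
orientation: [-2.131, -2.309, 0.001]
contact_force: [0.3, 0.9, 0.1]
grip_width: 0.0849
gripper_force: 0.0
```

Call:
servo_tool([
  [[0,0,0],[0,0,0]],
  [[0,0,0],[0,0,0]],
  [[0,0,0],[0,0,0]],
  [[0,0,0],[0,0,0]],
  [[0,0,0],[0,0,0]],
  [[0,0,0],[0,0,0]],
  [[0,0,0],[0,0,0]],
  [[0,0,0],[0,0,0]],
], claw=1, squeeze=30)

```text
clock: 4.4
tcp_pos: [0.4539, 0.0287, 0.1721]
orientation: [2.131, 2.308, 0.001]
contact_force: [-0.2, 0.2, 5.8]
grip_width: 0.0002
gripper_force: 2.8
```

```bash
python3 -c "
from h import *
go((.4535,.0295,.172),4.6)"
```

```text
t 4.4 tcp [0.4539 0.0287 0.1721] F [-0.2  0.2  5.8] w 0.0002 j7 [-0.68  0.17  0.54  2.13 -0.11  0.87  0.01]
shift [ 0.0034 -0.0012  0.0004]
turn [ 0.0004 -0.0001 -0.0004] [[-0.08, 0.997, 0.001], [0.997, 0.08, 0.0], [0.0, 0.001, -1.0]]
```

```bash
python3 -c "
from h import *
o,im,D=wlook('w2',['clamp_knob','handle_hinge','hex_top'])
im2,_=r.grab_frame('scene');a=cv2.resize(im2[150:300,220:420,::-1],(800,600),interpolation=3);b=cv2.resize(im[200:480,150:490,::-1],(728,600))
cv2.imwrite('pics/m2.png',cv2.resize(np.hstack([a,b]),(800,320)))"
```

```text
clamp_knob [321.1 289.1] 0.87 surf [0.4546 0.0384 0.1889] ray [0.4471 0.1131 0.3336] [ 0.0459 -0.4585 -0.8875]
handle_hinge [318.7 197.9] 0.9 surf [0.4526 0.0544 0.0856] ray [0.4471 0.1131 0.3336] [ 0.0215 -0.2303 -0.9729]
handle_hinge [316.4 289.7] 0.4 surf [0.4526 0.038  0.1891] ray [0.4471 0.1131 0.3336] [ 0.0335 -0.4609 -0.8868]
```

View pics/m2.png

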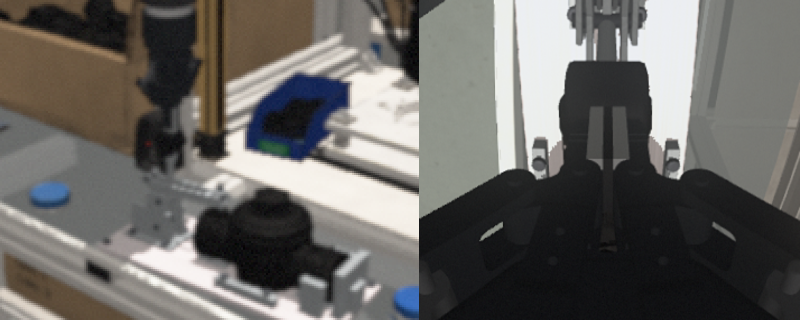

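The fingers read shut, yet the knob still stands at the TCP. I'll measure where the fingers are relative to the knob.

```bash
python3 -c "
from h import *
o=r.get_obs();D=np.load('w2.npy');X=wcloud(D,o);im=cv2.imread('pics/w2.png')
for v in (258,266,275,285,292,300,310,320,335,350,370,400): print(v,[X[v,u].round(3).tolist() for u in (285,298,307,318,329,340,350)])
cv2.imwrite('pics/w2c.png',cv2.resize(cv2.convertScaleAbs(im[230:430,220:420],alpha=2.0,beta=20),(600,600),interpolation=2))
print(o['gripper_force'],o['grip_width'])"
```

```text
258 [[0.437, 0.046, 0.176], [0.443, 0.047, 0.176], [0.447, 0.047, 0.176], [0.453, 0.047, 0.175], [0.458, 0.048, 0.175], [0.463, 0.048, 0.176], [0.467, 0.048, 0.175]]
266 [[0.438, 0.044, 0.18], [0.444, 0.045, 0.18], [0.448, 0.045, 0.181], [0.453, 0.046, 0.181], [0.458, 0.047, 0.182], [0.462, 0.047, 0.181], [0.467, 0.047, 0.18]]
275 [[0.438, 0.042, 0.184], [0.444, 0.042, 0.184], [0.448, 0.043, 0.185], [0.453, 0.043, 0.185], [0.458, 0.044, 0.185], [0.463, 0.044, 0.185], [0.467, 0.044, 0.185]]
285 [[0.439, 0.039, 0.19], [0.444, 0.039, 0.188], [0.448, 0.04, 0.189], [0.453, 0.039, 0.187], [0.458, 0.04, 0.187], [0.463, 0.041, 0.189], [0.467, 0.041, 0.188]]
292 [[0.439, 0.036, 0.189], [0.445, 0.037, 0.19], [0.449, 0.036, 0.189], [0.453, 0.037, 0.19], [0.458, 0.036, 0.187], [0.463, 0.038, 0.19], [0.467, 0.038, 0.188]]
300 [[0.439, 0.033, 0.191], [0.445, 0.033, 0.19], [0.449, 0.039, 0.201], [0.453, 0.039, 0.2], [0.458, 0.04, 0.202], [0.463, 0.034, 0.19], [0.468, 0.035, 0.19]]
310 [[0.439, 0.028, 0.191], [0.445, 0.035, 0.203], [0.449, 0.039, 0.208], [0.453, 0.039, 0.207], [0.457, 0.04, 0.209], 
[... 200 characters left out ...]
0.21]]
335 [[0.441, 0.035, 0.221], [0.446, 0.035, 0.22], [0.449, 0.04, 0.227], [0.453, 0.04, 0.226], [0.457, 0.04, 0.226], [0.461, 0.036, 0.22], [0.465, 0.036, 0.22]]
350 [[0.442, 0.041, 0.238], [0.447, 0.041, 0.237], [0.449, 0.04, 0.236], [0.454, 0.034, 0.228], [0.457, 0.04, 0.236], [0.46, 0.042, 0.238], [0.463, 0.042, 0.237]]
370 [[0.443, 0.039, 0.246], [0.447, 0.04, 0.246], [0.45, 0.041, 0.248], [0.454, 0.025, 0.228], [0.456, 0.041, 0.246], [0.459, 0.042, 0.247], [0.463, 0.041, 0.246]]
400 [[0.444, 0.045, 0.265], [0.448, 0.045, 0.265], [0.451, 0.021, 0.24], [0.464, -0.099, 0.117], [0.458, 0.021, 0.239], [0.458, 0.046, 0.265], [0.461, 0.046, 0.265]]
2.8003566339612007 -0.000322413357794775
```

View pics/w2c.png

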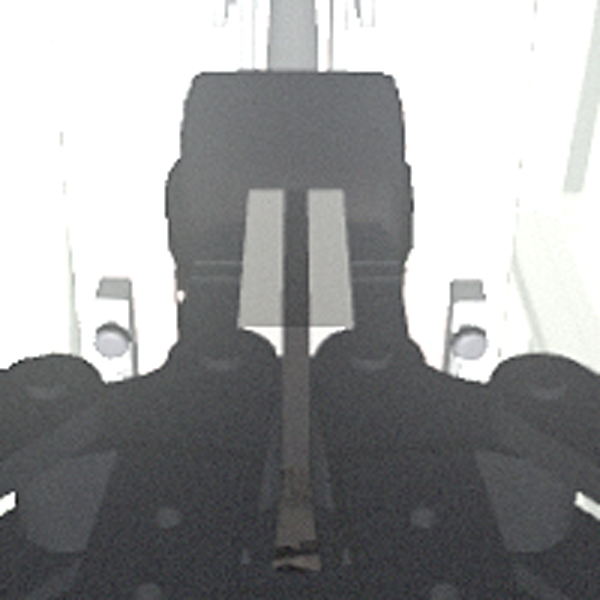

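```bash
python3 -c "
from h import *
D=np.load('w1.npy');H=r.camera_model('wrist')['hand_eye']
o=dict(tcp_pos=np.zeros(3),orientation=np.zeros(3));X=wcloud(D,o)  # tool coords
for v,us in ((306,(425,432,200,210)),(312,(425,430,437,190,200,212)),(330,(428,440,450,185,200,212)),(365,(475,180))): print(v,[X[v,u].round(3).tolist() for u in us])
D=np.load('w2.npy');X=wcloud(D,o)
for v in (294,297,300,310,330): print(v,[X[v,u].round(3).tolist() for u in (309,318,331)])
"
```

```text
306 [[-0.162, 0.144, 0.26], [0.011, 0.046, -0.036], [0.011, -0.047, -0.036], [0.011, -0.043, -0.036]]
312 [[0.01, 0.042, -0.038], [0.01, 0.044, -0.039], [0.011, 0.047, -0.04], [-0.725, -0.552, 1.163], [0.011, -0.046, -0.04], [0.009, -0.042, -0.036]]
330 [[0.005, 0.043, -0.044], [0.011, 0.044, -0.054], [0.011, 0.048, -0.053], [0.011, -0.048, -0.054], [0.01, -0.043, -0.052], [0.003, -0.042, -0.041]]
365 [[0.014, 0.048, -0.079], [0.008, -0.046, -0.07]]
294 [[0.011, -0.004, -0.024], [0.01, 0.0, -0.022], [0.012, 0.006, -0.025]]
297 [[0.01, -0.004, -0.025], [0.011, 0.0, -0.026], [0.011, 0.006, -0.026]]
300 [[0.011, -0.003, -0.03], [0.01, 0.0, -0.028], [0.011, 0.005, -0.029]]
310 [[0.011, -0.003, -0.037], [0.01, 0.0, -0.035], [0.011, 0.005, -0.037]]
330 [[0.011, -0.003, -0.051], [0.011, 0.0, -0.051], [0.011, 0.005, -0.051]]
```

The wrist depth shows that the fingertips really sit about 22 mm behind the reported TCP when shut, and 36 mm behind when open. That makes the true grasp point about 41 mm higher than reported, and the fingers closed on top of the knob. I'll open and go lower.

Call:
servo_tool([
  [[0,0,-0.04],[0,0,0]],
  [[0,0,-0.04],[0,0,0]],
  [[0,0,-0.04],[0,0,0]],
  [[0,0,-0.04],[0,0,0]],
  [[0,0,-0.04],[0,0,0]],
  [[0,0,-0.04],[0,0,0]],
  [[0,0,-0.04],[0,0,0]],
  [[0,0,-0.04],[0,0,0]],
], claw=0)

```text
clock: 5.45
tcp_pos: [0.4534, 0.0286, 0.1817]
orientation: [-2.131, -2.308, 0.0]
contact_force: [0.6, 0.7, 0.4]
grip_width: 0.0852
gripper_force: 0.0
```

Call:
servo_tool([
  [[0.003,0,0.06],[0,0,0]],
  [[0.003,0,0.13],[0,0,0]],
  [[0.003,0,0.2],[0,0,0]],
  [[0.003,0,0.208],[0,0,0]],
  [[0.003,0,0.208],[0,0,0]],
])

```text
clock: 5.95
tcp_pos: [0.4532, 0.0292, 0.1297]
orientation: [-2.131, -2.308, 0.002]
contact_force: [-0.6, 1.0, -0.4]
grip_width: 0.0856
gripper_force: 0.0
```

Call:
servo_tool([
  [[0,0,0],[0,0,0]],
  [[0,0,0],[0,0,0]],
  [[0,0,0],[0,0,0]],
  [[0,0,0],[0,0,0]],
  [[0,0,0],[0,0,0]],
  [[0,0,0],[0,0,0]],
  [[0,0,0],[0,0,0]],
], claw=1, squeeze=40)

```text
clock: 6.65
tcp_pos: [0.4533, 0.0294, 0.1304]
orientation: [-2.132, -2.307, -0.001]
contact_force: [-3.0, 0.3, 6.4]
grip_width: 0.0335
gripper_force: 39.6
```

```bash
python3 -c "
from h import *
go((.4535,.0295,.130),4.6)"
```

```text
t 6.65 tcp [0.4533 0.0294 0.1304] F [-3.   0.3  6.4] w 0.0335 j7 [-0.66  0.24  0.53  2.17 -0.17  0.77  0.06]
shift [0.0002 0.0007 0.0016]
turn [-0.0001 -0.0005 -0.0009] [[-0.079, 0.997, -0.0], [0.997, 0.079, 0.001], [0.001, -0.0, -1.0]]
```

```bash
python3 -c "
import numpy as np
for th in np.arange(.0625,1.2501,.0625):
    a=-.118+th; print(round(th,3),[round(136*(np.sin(a)+np.sin(.118))/250,3),0,round(136*(np.cos(.118)-np.cos(a))/250,3)])"
```

```text
0.062 [np.float64(0.034), 0, np.float64(-0.003)]
0.125 [np.float64(0.068), 0, np.float64(-0.004)]
0.188 [np.float64(0.102), 0, np.float64(-0.002)]
0.25 [np.float64(0.136), 0, np.float64(0.001)]
0.312 [np.float64(0.169), 0, np.float64(0.006)]
0.375 [np.float64(0.202), 0, np.float64(0.014)]
0.438 [np.float64(0.235), 0, np.float64(0.024)]
0.5 [np.float64(0.267), 0, np.float64(0.035)]
0.562 [np.float64(0.298), 0, np.float64(0.049)]
0.625 [np.float64(0.328), 0, np.float64(0.065)]
0.688 [np.float64(0.357), 0, np.float64(0.082)]
0.75 [np.float64(0.385), 0, np.float64(0.101)]
0.812 [np.float64(0.412), 0, np.float64(0.122)]
0.875 [np.float64(0.438), 0, np.float64(0.145)]
0.938 [np.float64(0.462), 0, np.float64(0.169)]
1.0 [np.float64(0.484), 0, np.float64(0.194)]
1.062 [np.float64(0.505), 0, np.float64(0.221)]
1.125 [np.float64(0.524), 0, np.float64(0.25)]
1.188 [np.float64(0.541), 0, np.float64(0.279)]
1.25 [np.float64(0.557), 0, np.float64(0.309)]
```

Call:
servo_tool([
  [[0.034,0,-0.003],[0,0,0]],
  [[0.068,0,-0.004],[0,0,0]],
  [[0.102,0,-0.002],[0,0,0]],
  [[0.136,0,0.001],[0,0,0]],
  [[0.169,0,0.006],[0,0,0]],
  [[0.202,0,0.014],[0,0,0]],
])

```text
clock: 7.25
tcp_pos: [0.4496, 0.0807, 0.1264]
orientation: [-2.131, -2.308, -0.001]
contact_force: [0.2, -0.7, 1.0]
grip_width: 0.0339
gripper_force: 40.6
```

Call:
servo_tool([
  [[0.033,0,0.01],[0,0,0]],
  [[0.065,0,0.021],[0,0,0]],
  [[0.096,0,0.035],[0,0,0]],
  [[0.126,0,0.051],[0,0,0]],
  [[0.155,0,0.068],[0,0,0]],
  [[0.183,0,0.087],[0,0,0]],
  [[0.21,0,0.108],[0,0,0]],
  [[0.236,0,0.131],[0,0,0]],
  [[0.26,0,0.155],[0,0,0]],
  [[0.282,0,0.18],[0,0,0]],
  [[0.303,0,0.207],[0,0,0]],
  [[0.322,0,0.236],[0,0,0]],
  [[0.339,0,0.265],[0,0,0]],
  [[0.355,0,0.295],[0,0,0]],
  [[0.357,0,0.301],[0,0,0]],
  [[0.357,0,0.301],[0,0,0]],
])

```text
clock: 8.85
tcp_pos: [0.4433, 0.1691, 0.0509]
orientation: [2.131, 2.307, 0.002]
contact_force: [4.9, -1.0, -1.1]
grip_width: 0.0335
gripper_force: 40.1
```

```bash
python3 -c "
from h import *
go((.4535,.0295,.130),4.6)
o,im,D=wlook('w3',['clamp_knob','handle_hinge','clamp_pad'])
X=wcloud(D,o);stat(X,(.40,.12,.09),(.5,.22,.2))
"
```

```text
t 8.85 tcp [0.4433 0.1691 0.0509] F [ 4.9 -1.  -1.1] w 0.0335 j7 [-0.83  0.41  0.4   2.18 -0.28  0.6  -0.14]
shift [-0.5597 -0.0031 -0.3162]
turn [ 0.0011  0.     -0.0005] [[-0.079, 0.997, 0.002], [0.997, 0.079, 0.0], [-0.0, 0.002, -1.0]]
clamp_knob [320.7 355.7] 0.66 surf [0.4435 0.1776 0.1138] ray [0.4364 0.2535 0.2124] [ 0.0573 -0.609  -0.7911]
46654 [[0.4021, 0.1586, 0.0968], [0.4504, 0.1806, 0.141], [0.4974, 0.1894, 0.169]]
```

Call:
servo_tool([
  [[0.003,0,0.008],[0,0,0]],
  [[0.006,0,0.016],[0,0,0]],
  [[0.006,0,0.02],[0,0,0]],
  [[0.006,0,0.02],[0,0,0]],
])

```text
clock: 9.45
tcp_pos: [0.4432, 0.1707, 0.0473]
orientation: [2.132, 2.308, 0.003]
contact_force: [-0.1, -1.3, 15.6]
grip_width: 0.0338
gripper_force: 42.1
```

Call:
servo_tool([
  [[0,0,-0.012],[0,0,0]],
  [[0,0,-0.012],[0,0,0]],
  [[0,0,-0.012],[0,0,0]],
  [[0,0,-0.012],[0,0,0]],
  [[0,0,-0.012],[0,0,0]],
  [[0,0,-0.012],[0,0,0]],
  [[0,0,-0.15],[0,0,0]],
  [[0,0,-0.3],[0,0,0]],
  [[0,0,-0.5],[0,0,0]],
  [[0,0,-0.7],[0,0,0]],
  [[0,0,-0.8],[0,0,0]],
  [[0,0,-0.8],[0,0,0]],
  [[0,0,-0.8],[0,0,0]],
], claw=0)

```text
clock: 10.75
tcp_pos: [0.442, 0.1702, 0.246]
orientation: [-2.131, -2.308, -0.001]
contact_force: [0.4, -0.4, -0.5]
grip_width: 0.0853
gripper_force: 0.0
```

```bash
python3 -c "
from h import *
o,im,D=wlook('w4',['clamp_knob','handle_hinge','clamp_pad','hex_top','pipe_end','stop_face'])
X=wcloud(D,o);stat(X,(.40,.12,.08),(.5,.22,.2))
stat(X,(.42,-.08,.12),(.5,.08,.25))
stat(X,(.42,-.2,.135),(.51,-.08,.15))
go((.4640,-.143,.25),4.6)
"
```

```text
clamp_knob [319.  212.7] 0.69 surf [0.4429 0.1727 0.1132] ray [0.4353 0.2546 0.4075] [ 0.025  -0.2681 -0.9631]
handle_hinge [320.6 302.2] 0.8 surf [0.4542 0.0567 0.055 ] ray [0.4353 0.2546 0.4075] [ 0.0467 -0.489  -0.871 ]
pipe_end [317.  304.7] 0.16 surf [0.4509 0.0489 0.0473] ray [0.4353 0.2546 0.4075] [ 0.0376 -0.4956 -0.8677]
1967 [[0.4278, 0.1248, 0.0831], [0.4444, 0.17, 0.1101], [0.4598, 0.1861, 0.1145]]
882 [[0.4422, -0.0017, 0.1216], [0.4554, 0.0087, 0.1552], [0.4662, 0.0402, 0.1742]]Traceback (most recent call last):
  File "<string>", line 6, in <module>
    stat(X,(.42,-.2,.135),(.51,-.08,.15))
    ~~~~^^^^^^^^^^^^^^^^^^^^^^^^^^^^^^^^^
  File "h.py", line 34, in stat
    Q=X[((X>lo)&(X<hi)).all(-1)];print(len(Q),np.percentile(Q,[2,50,98],axis=0).round(4).tolist());return Q
                                              ~~~~~~~~~~~~~^^^^^^^^^^^^^^^^^^^^
    return _quantile_unchecked(
        a, q, axis, out, overwrite_input, method, keepdims, weights)
    return _ureduce(a,
                    func=_quantile_ureduce_func,
    ...<5 lines>...
                    overwrite_input=overwrite_input,
                    method=method)
    r = func(a, **kwargs)
    result = _quantile(arr,
                       quantiles=q,
    ...<2 lines>...
                       out=out,
                       weights=wgt)
    slices_having_nans = np.isnan(arr[-1, ...])
                                  ~~~^^^^^^^^^
IndexError: index -1 is out of bounds for axis 0 with size 0
```

View pics/w4.png

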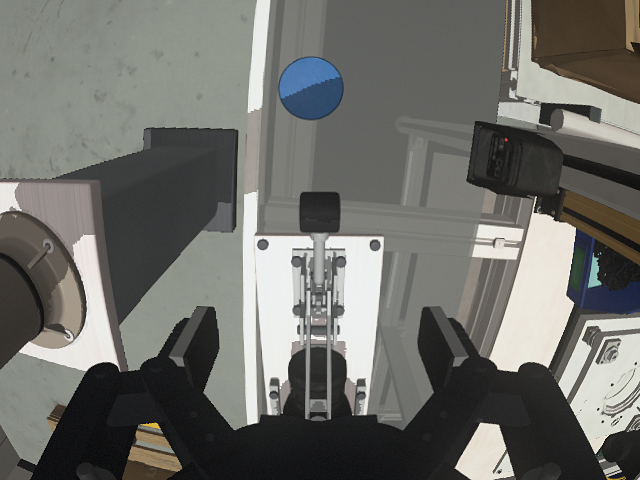

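The knob is now low at (320,212), past the plate end, so the clamp is fully open. Next is the hexagon.

Call:
servo_tool([
  [[-0.9,-0.008,0],[0,0,0]],
  [[-0.9,-0.008,0],[0,0,0]],
  [[-0.9,-0.008,0],[0,0,0]],
  [[-0.9,-0.008,0],[0,0,0]],
  [[-0.9,-0.008,0],[0,0,0]],
])

```text
clock: 11.6
tcp_pos: [0.4575, -0.0588, 0.2461]
orientation: [2.137, 2.302, -0.001]
contact_force: [-0.1, 0.8, -0.3]
grip_width: 0.0852
gripper_force: 0.0
```

Call:
servo_tool([
  [[-0.355,-0.004,0.1],[0,0,0]],
  [[-0.355,-0.004,0.1],[0,0,0]],
  [[-0.355,-0.004,0.1],[0,0,0]],
  [[-0.355,-0.004,0.1],[0,0,0]],
])

```text
clock: 12.0
tcp_pos: [0.4636, -0.1438, 0.2205]
orientation: [-2.134, -2.304, 0.002]
contact_force: [-1.0, 0.1, 0.4]
grip_width: 0.0853
gripper_force: 0.0
```

```bash
python3 -c "
from h import *
o,im,D=wlook('w5',['hex_top','pipe_end','stop_face','clamp_pad'])
X=wcloud(D,o);Q=stat(X,(.42,-.2,.136),(.51,-.09,.15))
print(cv2.minAreaRect((Q[:,:2]*1000).astype('float32')))
stat(X,(.40,-.08,.12),(.5,.08,.28))
go((.4640,-.143,.108),4.6)
"
```

```text
hex_top [323.9 237.3] 0.75 surf [ 0.4678 -0.1438  0.1414] ray [ 0.4575 -0.0592  0.3819] [ 0.0404 -0.3314 -0.9426]
pipe_end [273.1 424.9] 0.57 surf [ 0.4516 -0.1339  0.3165] ray [ 0.4575 -0.0592  0.3819] [-0.0591 -0.7511 -0.6576]
pipe_end [329.3 359.5] 0.38 surf [ 0.4908 -0.3285  0.0391] ray [ 0.4575 -0.0592  0.3819] [ 0.0762 -0.6159 -0.7842]
stop_face [322.8 318.4] 0.57 surf [ 0.4757 -0.2432  0.086 ] ray [ 0.4575 -0.0592  0.3819] [ 0.0523 -0.5272 -0.8481]
clamp_pad [322.9  66.7] 0.9 surf [ 0.4581 -0.0332  0.1652] ray [ 0.4575 -0.0592  0.3819] [ 0.0028  0.1193 -0.9929]
4049 [[0.443, -0.1647, 0.1385], [0.4653, -0.1411, 0.1415], [0.4876, -0.1186, 0.1432]]
((465.3173522949219, -142.86769104003906), (47.66081237792969, 54.969749450683594), 3.6235404014587402)
2821 [[0.4451, -0.0357, 0.155], [0.4569, -0.0151, 0.1734], [0.4679, 0.0085, 0.1861]]
t 12.25 tcp [ 0.4645 -0.1415  0.2212] F [ 0.4  0.3 -0.7] w 0.0851 j7 [-0.53  0.18  0.8   2.02 -0.15  1.    0.43]
shift [-0.0059 -0.0026  0.4526]
turn [ 0.0002 -0.0003  0.0012] [[-0.082, 0.997, 0.0], [0.997, 0.082, 0.001], [0.001, 0.0, -1.0]]
```

View pics/w5.png

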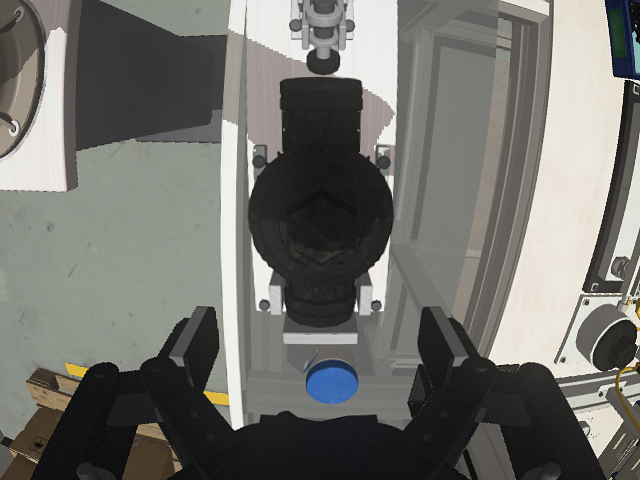

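The view shows the hexagon at (321,228), the clamp pad clear of the pipe at (322,64), and the stop at (320,335) with the pipe end close to it. I'll descend onto the hexagon and grip its flats.

Call:
servo_tool([
  [[-0.006,0.004,0.12],[0,0,0]],
  [[-0.006,0.004,0.26],[0,0,0]],
  [[-0.006,0.004,0.38],[0,0,0]],
  [[-0.006,0.004,0.45],[0,0,0]],
  [[-0.006,0.004,0.473],[0,0,0]],
  [[-0.006,0.004,0.473],[0,0,0]],
])

```text
clock: 12.85
tcp_pos: [0.4652, -0.1436, 0.1026]
orientation: [-2.129, -2.309, 0.001]
contact_force: [-0.9, 1.0, 0.8]
grip_width: 0.0852
gripper_force: 0.0
```

Call:
servo_tool([
  [[0,0,0],[0,0,0]],
  [[0,0,0],[0,0,0]],
  [[0,0,0],[0,0,0]],
  [[0,0,0],[0,0,0]],
  [[0,0,0],[0,0,0]],
  [[0,0,0],[0,0,0]],
], claw=1, squeeze=25)

```text
clock: 13.45
tcp_pos: [0.466, -0.1444, 0.1039]
orientation: [2.131, 2.307, 0.003]
contact_force: [-2.6, 1.0, 7.8]
grip_width: 0.0494
gripper_force: 25.1
```

Call:
servo_tool([
  [[-0.006,0,0],[0,0,0]],
  [[-0.012,0,0],[0,0,0]],
  [[-0.018,0,0],[0,0,0]],
  [[-0.024,0,0],[0,0,0]],
  [[-0.024,0,0],[0,0,0]],
])

```text
clock: 13.95
tcp_pos: [0.4666, -0.1467, 0.104]
orientation: [-2.126, -2.308, -0.007]
contact_force: [-3.9, 10.7, 14.7]
grip_width: 0.0487
gripper_force: 26.0
```

Call:
servo_tool([
  [[0,0,-0.006],[0,0,0]],
  [[0,0,-0.01],[0,0,0]],
  [[0,0,-0.01],[0,0,0]],
])

```text
clock: 14.25
tcp_pos: [0.4653, -0.1504, 0.1052]
orientation: [-2.131, -2.308, 0.001]
contact_force: [-0.0, 0.6, -6.9]
grip_width: 0.0489
gripper_force: 26.7
```

Call:
servo_tool([
  [[-0.005,0,0.003],[0,0,0]],
  [[-0.01,0,0.004],[0,0,0]],
  [[-0.015,0,0.004],[0,0,0]],
  [[-0.015,0,0.004],[0,0,0]],
])

```text
clock: 14.65
tcp_pos: [0.466, -0.1537, 0.1043]
orientation: [-2.131, -2.308, -0.0]
contact_force: [-1.6, 3.1, -1.0]
grip_width: 0.0493
gripper_force: 27.3
```

Call:
servo_tool([
  [[-0.004,0,0],[0,0,0]],
  [[-0.008,0,0],[0,0,0]],
  [[-0.012,0,0],[0,0,0]],
  [[-0.012,0,0],[0,0,0]],
])

```text
clock: 15.05
tcp_pos: [0.466, -0.1538, 0.1042]
orientation: [-2.126, -2.306, -0.004]
contact_force: [-3.2, 12.3, 5.4]
grip_width: 0.0487
gripper_force: 28.1
```

Call:
servo_tool([
  [[0,0,-0.004],[0,0,0]],
  [[-0.004,0,-0.004],[0,0,0]],
  [[-0.004,0,-0.004],[0,0,0]],
])

```text
clock: 15.35
tcp_pos: [0.4659, -0.154, 0.1048]
orientation: [-2.125, -2.306, -0.004]
contact_force: [-1.2, 13.0, -0.5]
grip_width: 0.049
gripper_force: 27.5
```

```bash
python3 -c "
from h import *
o=r.get_obs();print(o['clock'],o['moment'].round(2))
ims=[]
for c,(y,x,h,w) in (('scene',(220,330,100,100)),('top',(215,330,75,100))):
    im,D=r.grab_frame(c);a=im[y:y+h,x:x+w,::-1];ims.append(cv2.resize(cv2.convertScaleAbs(a,alpha=1.5,beta=10),(400,int(400*h/w)),interpolation=2))
ims[1]=cv2.copyMakeBorder(ims[1],0,ims[0].shape[0]-ims[1].shape[0],0,0,0)
cv2.imwrite('pics/m6.png',np.hstack(ims))"
```

```text
15.35 [ 2.8   0.27 -0.18]
```

View pics/m6.png

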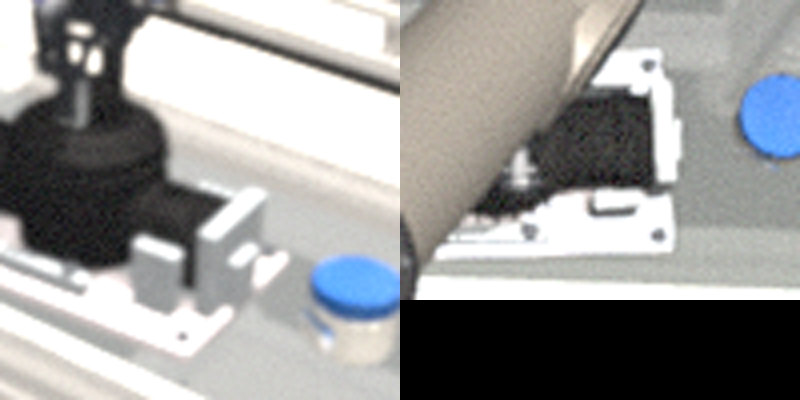

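Both views show the pipe end against the stop at left (205,240) and right (655,140) with no gap, and the slide stalls at 13 N. I'll ease the push to a few newtons, seat the valve and release.

Call:
servo_tool([
  [[0.004,0,0.002],[0,0,0]],
  [[0.006,0,0.004],[0,0,0]],
  [[0.006,0,0.005],[0,0,0]],
  [[0.006,0,0.005],[0,0,0]],
])

```text
clock: 15.85
tcp_pos: [0.466, -0.1538, 0.1043]
orientation: [-2.127, -2.307, -0.003]
contact_force: [-4.2, 10.4, 8.1]
grip_width: 0.049
gripper_force: 28.5
```

Call:
servo_tool([
  [[0.005,0,0],[0,0,0]],
  [[0.005,0,0],[0,0,0]],
])

```text
clock: 16.05
tcp_pos: [0.466, -0.1538, 0.1043]
orientation: [-2.128, -2.308, -0.002]
contact_force: [-3.1, 6.5, 4.9]
grip_width: 0.0487
gripper_force: 28.1
```

Call:
servo_tool([
  [[0,0,0],[0,0,0]],
  [[0,0,0],[0,0,0]],
  [[0,0,0],[0,0,0]],
  [[0,0,0],[0,0,0]],
  [[0,0,0],[0,0,0]],
  [[0,0,-0.1],[0,0,0]],
  [[0,0,-0.25],[0,0,0]],
  [[0,0,-0.45],[0,0,0]],
  [[0,0,-0.47],[0,0,0]],
  [[0,0,-0.47],[0,0,0]],
], claw=0)

```text
clock: 17.05
tcp_pos: [0.4672, -0.1553, 0.2229]
orientation: [2.129, 2.307, 0.005]
contact_force: [-0.3, 0.7, -1.0]
grip_width: 0.0852
gripper_force: 0.0
```

```bash
python3 -c "
from h import *
o,im,D=wlook('w7',['hex_top','stop_face'])
X=wcloud(D,o);Q=stat(X,(.42,-.22,.136),(.51,-.1,.15))
print(cv2.minAreaRect((Q[:,:2]*1000).astype('float32')))
# profile along centre line near the stop: z vs y
c=np.array([.4655,-.153]);d=np.array([.080,-.9968])
s=(X[...,:2]-c)@d;l=(X[...,:2]-c)@np.array([.9968,.080])
k=(abs(l)<.008)&(s>.09)&(s<.14)&(X[...,2]<.12);i=np.argsort(s[k]);print(np.c_[s[k],X[...,2][k]][i][::max(1,k.sum()//40)].round(3).tolist())
cv2.imwrite('pics/w7c.png',cv2.resize(cv2.convertScaleAbs(im[230:390,240:400,::-1],alpha=1.5,beta=20),(600,600),interpolation=2))
go((.4420,.169,.246),4.6)
"
```

```text
hex_top [313.6 227.9] 0.73 surf [ 0.4643 -0.1499  0.1408] ray [ 0.46   -0.071   0.3844] [ 0.0168 -0.3084 -0.9511]
4028 [[0.4428, -0.1735, 0.1388], [0.4649, -0.1499, 0.1415], [0.4873, -0.1275, 0.1432]]
((465.1065979003906, -151.24639892578125), (47.73220443725586, 54.12594223022461), 4.754467487335205)
[[0.09, 0.085], [0.091, 0.085], [0.091, 0.086], [0.092, 0.085], [0.092, 0.086], [0.093, 0.087], [0.094, 0.088], [0.094, 0.086], [0.096, 0.084], [0.097, 0.086], [0.097, 0.085], [0.098, 0.084], [0.098, 0.087], [0.099, 0.088], [0.099, 0.085], [0.1, 0.087], [0.101, 0.086], [0.102, 0.085], [0.103, 0.085], [0.104, 0.086], [0.104, 0.085], [0.105, 0.084], [0.105, 0.085], [0.107, 0.086], [0.107, 0.085], [0.108, 0.086], [0.109, 0.084], [0.112, 0.081], [0.113, 0.082], [0.114, 0.082], [0.114, 0.081], [0.115, 0.08], [0.115, 0.081], [0.116, 0.081], [0.117, 0.08], [0.118, 0.081], [0.119, 0.081], [0.12, 0.082], [0.12, 0.081], [0.121, 0.082], [0.122, 0.08], [0.123, 0.081], [0.124, 0.081]]
t 17.2 tcp [ 0.4652 -0.1548  0.2203] F [-0.5  0.2 -0.4] w 0.0854 j7 [-0.52  0.2   0.82  2.01 -0.17  1.    0.47]
shift [ 1.2986  0.0106 -0.1024]
turn [-0.0015 -0.0003 -0.0002] [[-0.08, 0.997, -0.002], [0.997, 0.08, 0.0], [0.0, -0.002, -1.0]]
```

View pics/w7c.png

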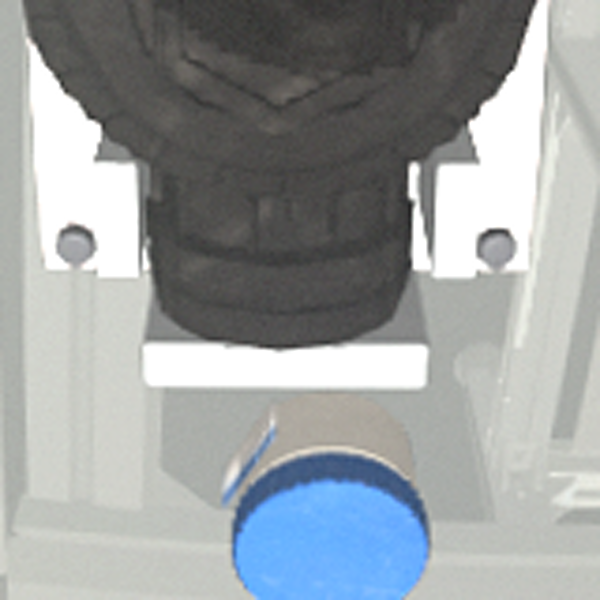

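The pipe end meets the stop face at (280,345) with no visible gap, and the depth profile runs pipe to stop continuously. Now back to the knob.

Call:
servo_tool([
  [[0.2,0,-0.1],[0,0,0]],
  [[0.65,0,-0.1],[0,0,0]],
  [[0.65,0,-0.1],[0,0,0]],
  [[0.65,0,-0.1],[0,0,0]],
  [[0.65,0,-0.1],[0,0,0]],
])

```text
clock: 17.7
tcp_pos: [0.4521, 0.0099, 0.2452]
orientation: [-2.123, -2.314, 0.004]
contact_force: [0.4, 0.8, 0.2]
grip_width: 0.0849
gripper_force: 0.0
```

Call:
servo_tool([
  [[0.65,0.01,0],[0,0,0]],
  [[0.65,0.01,0],[0,0,0]],
  [[0.65,0.01,0],[0,0,0]],
  [[0.65,0.01,0],[0,0,0]],
  [[0.65,0.01,0],[0,0,0]],
])

```text
clock: 18.2
tcp_pos: [0.4424, 0.1696, 0.2454]
orientation: [2.128, 2.311, -0.004]
contact_force: [0.0, -0.7, -1.0]
grip_width: 0.0855
gripper_force: 0.0
```

```bash
python3 -c "
from h import *
o,im,D=wlook('w8',['clamp_knob'])
X=wcloud(D,o);Q=stat(X,(.41,.15,.09),(.48,.22,.2));stat(Q,(.41,.15,.107),(.48,.22,.2))
go((.4430,.1685,.0535),4.6)
"
```

```text
clamp_knob [320.4 207.2] 0.71 surf [0.4439 0.1762 0.1118] ray [0.4358 0.2545 0.4066] [ 0.0266 -0.2564 -0.9662]
1616 [[0.4277, 0.1544, 0.0942], [0.4437, 0.1735, 0.1114], [0.4599, 0.1862, 0.1146]]
1256 [[0.4279, 0.1562, 0.1073], [0.4438, 0.171, 0.1124], [0.4599, 0.1825, 0.1147]]
t 18.3 tcp [0.4429 0.1665 0.2458] F [ 0.  -0.6  0.1] w 0.0853 j7 [-1.02  0.1   0.57  2.01 -0.06  1.05 -0.34]
shift [0.0095 0.0019 0.769 ]
turn [-0.0009  0.0012 -0.002 ] [[-0.077, 0.997, -0.001], [0.997, 0.077, -0.002], [-0.002, -0.001, -1.0]]
```

Call:
servo_tool([
  [[0.002,0.004,0.2],[0,0,0]],
  [[0.002,0.004,0.38],[0,0,0]],
  [[0.002,0.004,0.55],[0,0,0]],
  [[0.002,0.004,0.68],[0,0,0]],
  [[0.002,0.004,0.769],[0,0,0]],
  [[0.002,0.004,0.769],[0,0,0]],
])

```text
clock: 18.9
tcp_pos: [0.4422, 0.1657, 0.0521]
orientation: [-2.136, -2.304, 0.01]
contact_force: [0.1, 0.1, 0.3]
grip_width: 0.0859
gripper_force: 0.0
```

Call:
servo_tool([
  [[0,0,0],[0,0,0]],
  [[0,0,0],[0,0,0]],
  [[0,0,0],[0,0,0]],
  [[0,0,0],[0,0,0]],
  [[0,0,0],[0,0,0]],
  [[0,0,0],[0,0,0]],
  [[0,0,0],[0,0,0]],
], claw=1, squeeze=60)

```text
clock: 19.6
tcp_pos: [0.4433, 0.1698, 0.0556]
orientation: [-2.131, -2.306, -0.001]
contact_force: [-5.0, -1.1, 12.3]
grip_width: 0.0335
gripper_force: 58.7
```

```bash
python3 -c "
import numpy as np
from h import *
go((.4430,.1685,.0535),4.6)
for th in np.arange(1.1875,-.001,-.0625):
    a=-.118+th; print(round(th,3),round(136*(np.sin(a)-np.sin(1.132))/250,3),0,round(136*(np.cos(1.132)-np.cos(a))/250,3))"
```

```text
t 19.6 tcp [0.4433 0.1698 0.0556] F [-5.  -1.1 12.3] w 0.0335 j7 [-0.88  0.42  0.47  2.18 -0.33  0.61 -0.1 ]
shift [-0.005  -0.0014  0.0082]
turn [-0.0004 -0.001  -0.0007] [[-0.079, 0.997, -0.001], [0.997, 0.079, 0.001], [0.002, -0.001, -1.0]]
1.188 -0.015 0 -0.03
1.125 -0.033 0 -0.06
1.062 -0.052 0 -0.088
1.0 -0.072 0 -0.115
0.938 -0.095 0 -0.14
0.875 -0.119 0 -0.164
0.812 -0.144 0 -0.187
0.75 -0.171 0 -0.208
0.688 -0.199 0 -0.227
0.625 -0.228 0 -0.244
0.562 -0.259 0 -0.26
0.5 -0.29 0 -0.274
0.438 -0.322 0 -0.285
0.375 -0.354 0 -0.295
0.312 -0.387 0 -0.303
0.25 -0.421 0 -0.308
0.188 -0.455 0 -0.312
0.125 -0.489 0 -0.313
0.062 -0.523 0 -0.312
0.0 -0.557 0 -0.309
```

Call:
servo_tool([
  [[-0.015,0,-0.03],[0,0,0]],
  [[-0.033,0,-0.06],[0,0,0]],
  [[-0.052,0,-0.088],[0,0,0]],
  [[-0.072,0,-0.115],[0,0,0]],
  [[-0.095,0,-0.14],[0,0,0]],
  [[-0.119,0,-0.164],[0,0,0]],
  [[-0.144,0,-0.187],[0,0,0]],
  [[-0.171,0,-0.208],[0,0,0]],
  [[-0.199,0,-0.227],[0,0,0]],
  [[-0.228,0,-0.244],[0,0,0]],
  [[-0.259,0,-0.26],[0,0,0]],
  [[-0.29,0,-0.274],[0,0,0]],
  [[-0.322,0,-0.285],[0,0,0]],
  [[-0.354,0,-0.295],[0,0,0]],
])

```text
clock: 21.0
tcp_pos: [0.4495, 0.0819, 0.1284]
orientation: [-2.129, -2.306, 0.0]
contact_force: [-1.7, 9.3, -10.2]
grip_width: 0.0335
gripper_force: 60.4
```

Call:
servo_tool([
  [[-0.033,0,-0.008],[0,0,0]],
  [[-0.067,0,-0.013],[0,0,0]],
  [[-0.101,0,-0.017],[0,0,0]],
  [[-0.135,0,-0.018],[0,0,0]],
  [[-0.169,0,-0.017],[0,0,0]],
  [[-0.203,0,-0.014],[0,0,0]],
  [[-0.215,0,-0.012],[0,0,0]],
  [[-0.215,0,-0.012],[0,0,0]],
])

```text
clock: 21.8
tcp_pos: [0.4536, 0.0254, 0.1313]
orientation: [-2.133, -2.305, 0.004]
contact_force: [-4.5, -2.2, 1.1]
grip_width: 0.0334
gripper_force: 60.7
```

```bash
python3 -c "
from h import *
go((.4535,.0295,.130),4.6)"
```

```text
t 21.8 tcp [0.4536 0.0254 0.1313] F [-4.5 -2.2  1.1] w 0.0334 j7 [-0.71  0.25  0.61  2.17 -0.2   0.77  0.1 ]
shift [0.0164 0.001  0.0054]
turn [-0.0016  0.0005 -0.0018] [[-0.077, 0.997, -0.002], [0.997, 0.077, -0.001], [-0.001, -0.002, -1.0]]
```

Call:
servo_tool([
  [[-0.008,0,0.001],[0,0,0]],
  [[-0.016,0,0.002],[0,0,0]],
  [[-0.016,0,0.002],[0,0,0]],
])

```text
clock: 22.1
tcp_pos: [0.4538, 0.0219, 0.1308]
orientation: [-2.132, -2.305, 0.004]
contact_force: [-4.7, -3.2, 1.7]
grip_width: 0.0335
gripper_force: 60.8
```

Call:
servo_tool([
  [[-0.01,0,0.001],[0,0,0]],
  [[-0.02,0,0.003],[0,0,0]],
  [[-0.02,0,0.003],[0,0,0]],
])

```text
clock: 22.4
tcp_pos: [0.4538, 0.0219, 0.1307]
orientation: [-2.126, -2.304, -0.002]
contact_force: [-11.6, 13.8, 13.5]
grip_width: 0.0338
gripper_force: 62.3
```

```bash
python3 -c "
from h import *
o,im,D=wlook('w9',['clamp_knob','clamp_pad'])
X=wcloud(D,o);Q=stat(X,(.43,.0,.165),(.475,.07,.193))
cv2.imwrite('pics/w9c.png',cv2.resize(cv2.convertScaleAbs(im[180:480,170:470,::-1],alpha=1.8,beta=20),(600,600),interpolation=2))
for v in range(240,330,8): print(v,[X[v,u].round(3).tolist() for u in (290,305,318,332,346)])
"
```

```text
clamp_knob [320.6 322.3] 0.69 surf [0.4536 0.0397 0.1879] ray [0.4478 0.1055 0.2927] [ 0.0469 -0.5313 -0.8459]
10633 [[0.4322, 0.0163, 0.1694], [0.4525, 0.0366, 0.1877], [0.4732, 0.0478, 0.1917]]
240 [[0.437, 0.034, 0.094], [0.445, 0.005, 0.013], [0.453, 0.039, 0.106], [0.466, 0.007, 0.011], [0.469, 0.037, 0.094]]
248 [[0.437, 0.029, 0.094], [0.445, -0.002, 0.011], [0.453, 0.039, 0.117], [0.467, -0.0, 0.011], [0.469, 0.032, 0.094]]
256 [[0.433, -0.01, 0.011], [0.445, -0.009, 0.011], [0.453, 0.039, 0.127], [0.467, -0.007, 0.012], [0.479, -0.006, 0.011]]
264 [[0.434, -0.017, 0.012], [0.446, -0.016, 0.011], [0.453, 0.037, 0.133], [0.468, -0.014, 0.012], [0.48, -0.013, 0.012]]
272 [[0.434, -0.025, 0.011], [0.446, -0.023, 0.012], [0.453, 0.036, 0.14], [0.462, 0.017, 0.096], [0.48, -0.02, 0.012]]
280 [[0.442, 0.046, 0.172], [0.447, 0.047, 0.172], [0.452, 0.047, 0.171], [0.457, 0.048, 0.172], [0.462, 0.048, 0.171]]
288 [[0.442, 0.046, 0.178], [0.448, 0.047, 0.178], [0.452, 0.047, 0.177], [0.457, 0.047, 0.177], [0.462, 0.048, 0.178]]
296 [[0.443, 0.045, 0.18], [0.448, 0.045, 0.181], [0.452, 0.045, 0.18], [0.457, 0.046, 0.18], [0.462, 0.046, 0.18]]
304 [[0.443, 0.044, 0.184], [0.448, 0.044, 0.184], [0.452, 0.044, 0.183], [0.457, 0.044, 0.183], [0.462, 0.045, 0.184]]
312 [[0.443, 0.042, 0.186], [0.448, 0.043, 0.187], [0.452, 0.043, 0.186], [0.457, 0.043, 0.186], [0.462, 0.043, 0.185]]
320 [[0.443, 0.039, 0.187], [0.448, 0.04, 0.187], [0.453, 0.04, 0.188], [0.457, 0.041, 0.189], [0.462, 0.041, 0.188]]
328 [[0.444, 0.037, 0.189], [0.449, 0.037, 0.187], [0.453, 0.038, 0.188], [0.458, 0.038, 0.188], [0.462, 0.039, 0.189]]
```

View pics/w9c.png

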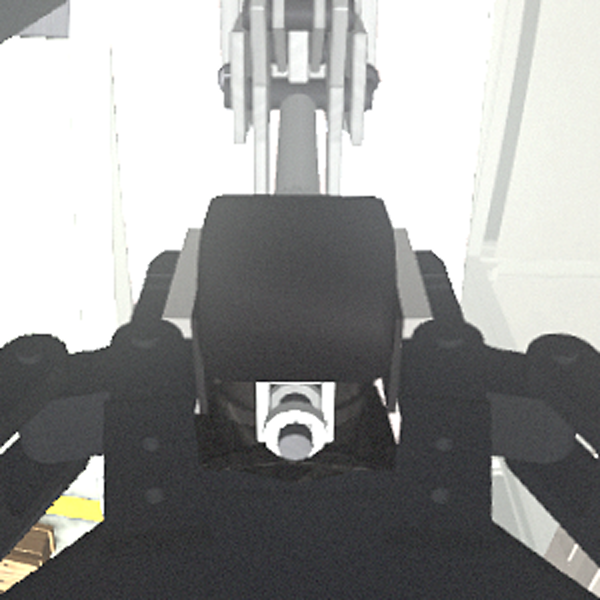

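The knob's rear is at y = 0.0475 and its top at 0.191, the same as at the start. The force builds against the home stop, so the handle is home. I'll ease off, release and retreat.

Call:
servo_tool([
  [[0.01,0,-0.003],[0,0,0]],
  [[0.01,0,-0.003],[0,0,0]],
])

```text
clock: 22.75
tcp_pos: [0.4538, 0.0219, 0.1308]
orientation: [-2.129, -2.305, 0.001]
contact_force: [-5.9, 6.0, 1.6]
grip_width: 0.0334
gripper_force: 61.1
```

Call:
servo_tool([
  [[0,0,0],[0,0,0]],
  [[0,0,0],[0,0,0]],
  [[0,0,0],[0,0,0]],
  [[0,0,0],[0,0,0]],
  [[0,0,0],[0,0,0]],
  [[0,0,0],[0,0,0]],
  [[0,0,-0.15],[0,0,0]],
  [[0,0,-0.3],[0,0,0]],
  [[0,0,-0.45],[0,0,0]],
  [[0,0,-0.5],[0,0,0]],
  [[0.1,0,-0.5],[0,0,0]],
  [[0.2,0,-0.5],[0,0,0]],
  [[0.2,0,-0.5],[0,0,0]],
], claw=0)

```text
clock: 24.05
tcp_pos: [0.451, 0.0744, 0.255]
orientation: [-2.125, -2.313, 0.0]
contact_force: [-0.4, -0.2, 0.6]
grip_width: 0.0853
gripper_force: 0.0
```

```bash
python3 -c "
from h import *
o,im,D=wlook('w10',['clamp_knob','clamp_pad','hex_top'])
X=wcloud(D,o);stat(X,(.43,.0,.165),(.475,.07,.2));Q=stat(X,(.42,-.22,.136),(.51,-.1,.15))
cv2.imwrite('pics/w10c.png',cv2.resize(cv2.convertScaleAbs(im[180:460,200:480,::-1],alpha=1.6,beta=20),(600,600),interpolation=2))
go((.4535,.0295,.2))
for c in('scene','top'):
    im,D=r.grab_frame(c);m=r.camera_model(c);v,u=np.mgrid[:480,:640]
    Y=np.stack([(u-m['cx'])/m['fx']*D,(v-m['cy'])/m['fy']*D,D],-1)@m['extrinsics'][:3,:3].T+m['extrinsics'][:3,3];Y[D<=0]=9
    try: stat(Y,(.4,-.22,.133),(.53,-.08,.16))
    except Exception: pass
"
```

```text
clamp_knob [316.2 292.7] 0.9 surf [0.453  0.0383 0.189 ] ray [0.444  0.1587 0.4165] [ 0.0346 -0.4676 -0.8832]
hex_top [313.3 423.6] 0.75 surf [0.4491 0.0848 0.3501] ray [0.444  0.1587 0.4165] [ 0.0505 -0.7432 -0.6672]
hex_top [317.7 291.8] 0.24 surf [0.454  0.0389 0.1886] ray [0.444  0.1587 0.4165] [ 0.0385 -0.4652 -0.8844]
2327 [[0.4367, 0.017, 0.1705], [0.453, 0.038, 0.1881], [0.4693, 0.0481, 0.1917]]
446 [[0.4435, -0.1414, 0.1362], [0.4647, -0.1326, 0.1411], [0.4846, -0.1238, 0.1431]]
t 24.25 tcp [0.4514 0.0701 0.2551] F [ 0.8 -1.1 -0.5] w 0.0855 j7 [-0.86  0.05  0.6   2.03 -0.03  1.07 -0.16]
shift [-0.1625 -0.0043  0.2206]
174 [[0.4371, -0.1767, 0.1333], [0.4572, -0.1542, 0.1421], [0.4837, -0.1278, 0.1452]]
267 [[0.4403, -0.1744, 0.1344], [0.4626, -0.1523, 0.1405], [0.4857, -0.1279, 0.1487]]
```

View pics/w10c.png

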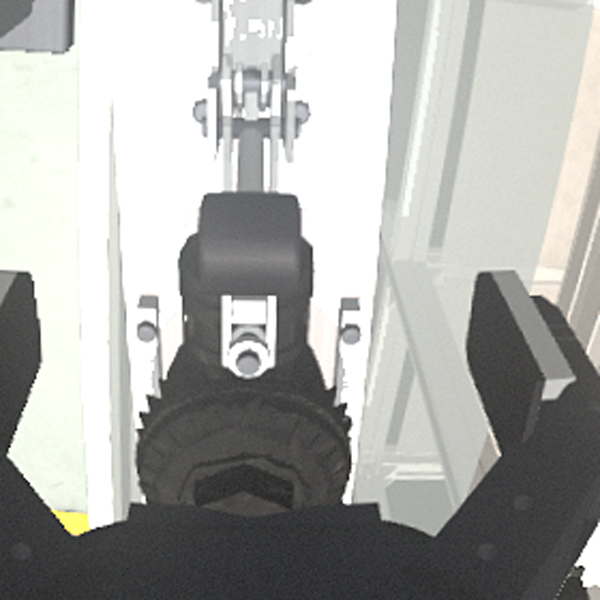

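The knob is back home at about (250,235) in the crop, with the same position as at the start, and the arm and pad rest on the pipe. The valve has moved about 9 mm to the stop and the hand is clear.

```bash
python3 -c "
from bench import r
print(r.hand_in())"
```

```text
the job is handed in; nothing more can be done
None
```

I handed the job in at about 24 s: I swung the clamp fully open, slid the valve about 9 mm until it stalled against the stop (13 N), then swung the handle back to its home stop; my last check showed it home, the jar and dish untouched and the gripper clear, but hand-in returned no verdict.

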